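# Reverse the stop arm of a carving jig

## Task

A round log is next on the carving jig, so the wooden stop arm on the jig's pivot pin must be reversed: lift it off the pin, turn it end for end, and refit it with the pin through the hole near its flat end, lying flat on the board with its V-notched end pointing at the log. Leave the spare arm on the bench where it lies.

Things in the scene. Friction and masses are not known exactly. Their poses are not given: they have to be found in the camera images.
- jig: Fixed plywood board 370 x 140 x 20 mm on the bench. A steel pin, 14 mm thick with a tapered tip, stands 42 mm above it near one end; an upright round log (70 mm across, 55 mm tall, dark bark) is fixed near the other. Origin: on the pin's axis at the board's underside; x runs along the board to the log's axis, 245 mm away; z up. Board spans x -75 to +295 mm. A loose wedge lies beside the log.
- stop_arm: Wooden arm, 0.14-0.28 kg, 230 mm long, flat on the board, pin through the hole near its notched end, flat end towards the log. Two eyes (50 wide, 52 long, 24 mm thick) joined by a straight waist to grip across: 78 long, 28 wide, 34 mm high. Origin: centre of the notched end's hole, underside; x from flat to notched end, z up. Waist middle and centre of mass near x = -65 mm; ends at x = +50, -180.
- flat_hole (a point): Centre of the stop arm's hole near its flat end, at the underside, at x = -130 mm of the stop arm, whose axes it has. Both holes are round, 30 mm, right through. The flat end is cut square; the notched end has two horns with a V notch between them, 36 mm wide and 24 mm deep.
- spare_arm: The spare arm, loose on the bench away from the jig: the same size, wood, holes and waist as the stop arm, but square and flat at both ends, no notch. Origin: centre of one of its holes, at the underside; the other hole lies at x = -130 mm. To be left alone.

How it is judged:
By the outcome, as a careful person would: the job done as asked, in the order asked, and still so for the second after the job is handed in, with the robot touching nothing.
It also fails if it takes over 42 s, if anything falls off the work surface, if the arm or the gripper's body presses on something with over 40 N, if the wrist force passes 120 N, or if a joint passes its speed limit or range.

## Robot

A 7-joint arm with a two-finger parallel gripper is mounted at the origin on the work surface. World frame = base frame: x ahead of the robot, y to its left, z up, the work surface at z = 0. Lengths are in m, angles in rad, forces in N, time in s.
With the tool pointing down it reaches from about 0.4 to 0.875 m from the base axis. Payload 6.5 kg.
Tool frame: the origin (TCP) lies at the very end of the fingers, on their centre line; the grasp point (between the pads) lies 19 mm behind it; x points along the fingers, y is the direction in which the jaws open and shut, and the axes are right-handed (so a half turn about x gives the same grasp; the last joint's range is limited). The gripper opens to 88 mm and grips with 3 to 60 N. Pads are 18 mm wide; open, the fingers measure 123 mm over their backs; the gripper's body (75 mm by 187 mm) begins 45 mm behind the grasp point.
Start: joints at [1.043, 0.536, -0.004, 1.538, 0.003, 1.067, -0.071], TCP at [0.29, -0.582, 0.239] pointing down, gripper open.
Joint ranges: [-2.7, 2.7], [-0.37, 2.16], [-1.27, 1.26], [0.24, 2.4], [-1.31, 4.45], [0.19, 1.91], [-2.76, 2.76]. Speed limits (rad/s): [2.39, 2.39, 3.14, 3.14, 3.14, 3.14, 3.14].

## Interface

Orientations are given as [roll, pitch, yaw] about the fixed x, y, z axes, in that order (R = Rz(yaw) Ry(pitch) Rx(roll)).
In Python, from cell import move_ptp, move_straight, movej, set_gripper, wait, solve_ik, snapshot, IKError, hand_in, get_time, get_qpos, get_joint_vel, get_effort, get_tcp_pos, get_tool_rot, get_wrist_force, get_torque, get_opening gives the robot as it stands. Calls block until the motion is done:
- move_ptp(position, orientation): joint-space move of the TCP to a pose.
- move_straight(position, velocity=0.15, rotation=None, stop_force=None): straight line of the TCP; rotation=None keeps the orientation; velocity is the mean speed in m/s. With stop_force (N) it stops when the force on the tool has changed by that much, and returns True; else False.
- movej(angles): joint-space move.
- set_gripper(opening): opening from 0.0 (shut) to 1.0 (fully open); the grip force is fixed at half the most; returns when the fingers have stopped.
- wait(seconds).
- solve_ik(position, orientation): joint angles nearest the present ones, or None.
- snapshot(name): name is "scene" or "top" or "wrist"; returns a dict with "frame" (384x512x3 uint8, red, green, blue), "range_z" (384x512 float32, m along the optical axis (not along the pixel's ray), 0 where there is no reading), "fx", "fy", "cx", "cy" (pixels), "distortion" ([k1, k2, p1, p2, k3] as OpenCV has them; the pictures are not rectified), "world_from_camera" (4x4, takes a point from camera to world coordinates). Camera axes: x right, y down, z forward; pixel columns grow to the right and rows downward; lengths in m; the calibration is good to about 2 mm. A picture is of the moment at which its call begins.
A pose or a line that the arm cannot do raises IKError and nothing moves.
- hand_in(): hands the job in, once; it reports no verdict.
Readings, each from a call of its own:
- get_time(): time.
- get_qpos(): joint angles.
- get_joint_vel(): joint speeds.
- get_effort(): joint torques, N m.
- get_tcp_pos(): TCP position.
- get_tool_rot(): TCP orientation.
- get_wrist_force(): force on the tool from outside, world axes, zero at the start.
- get_torque(): the same for the moment, N m.
- get_opening(): opening from 0.0 (shut) to 1.0 (fully open).
Only numpy, scipy, OpenCV 4.12 (cv2) and the standard library are available. Lean on these libraries where they do the work, as an engineer would, in place of code of your own. Each camera call takes 0.05 s, during which the arm holds its last target.

## Working session

There is one attempt and no reset: what is moved stays moved. The work goes in short steps, each a Python script; the robot and the scene stay as the last script left them, time stands still between calls to the robot, and variables do not carry over. Pictures are saved under pics/ and viewed, and the job is handed in when it is done.

```bash
ls; mkdir -p pics; cat > h.py <<'E'
import numpy as np, cv2
from cell import *
def snap(name,fn):
    s=snapshot(name); cv2.imwrite('pics/'+fn+'.png',cv2.cvtColor(s['frame'],cv2.COLOR_RGB2BGR)); np.savez('pics/'+fn+'.npz',**s); return s
def cloud(s):
    K=np.array([[s['fx'],0,s['cx']],[0,s['fy'],s['cy']],[0,0,1.]])
    h,w=s['range_z'].shape
    u,v=np.meshgrid(np.arange(w),np.arange(h))
    p=cv2.undistortPoints(np.stack([u,v],-1).reshape(-1,1,2).astype(np.float64),K,np.array(s['distortion'],float)).reshape(h,w,2)
    z=s['range_z'].astype(float)
    P=np.stack([p[...,0]*z,p[...,1]*z,z,np.ones_like(z)],-1)
    W=P@np.array(s['world_from_camera']).T
    W=W[...,:3]; W[z==0]=np.nan
    return W
E
python3 - <<'E'
from h import *
for n in ['scene','top']:
    s=snap(n,n+'0'); print(n,np.array(s['world_from_camera']).round(3).tolist(),s['fx'])
print(get_time(),get_tool_rot(),get_opening(),get_wrist_force())
E
```

```text
pics
scene [[0.219, 0.692, -0.688, 1.14], [0.976, -0.155, 0.155, -0.3], [0.001, -0.706, -0.709, 0.644], [0.0, 0.0, 0.0, 1.0]] 487.1393113227685
top [[0.022, -0.998, 0.056, 0.522], [-1.0, -0.022, 0.0, -0.161], [0.001, -0.056, -0.998, 0.877], [0.0, 0.0, 0.0, 1.0]] 401.9253412533891
0.1 [-1.51348251  1.56923204  2.09003491] 0.9999132313976762 [-0.34868077 -0.97607549 -1.03280792]
```

View pics/top0.png

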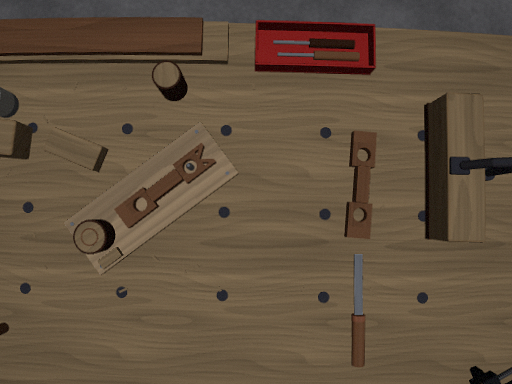

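View pics/scene0.png

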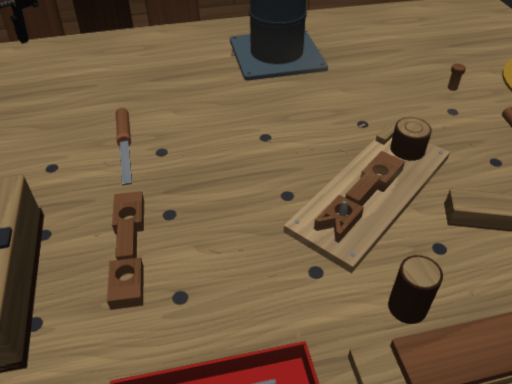

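The top view shows the stop arm on the pin near (190,167), with its horns towards (210,155). Its flat hole is near (141,204) and the log near (93,237). The spare arm is at about (360,185). Next I'll measure these.

```bash
cat > m.py <<'E'
from h import *
def load(fn):
    d=np.load('pics/'+fn+'.npz',allow_pickle=True); return {k:d[k] for k in d.files}
E
python3 - <<'E'
from m import *
s=load('top0'); W=cloud(s)
for n,(u,v) in dict(pin=(190,167),log=(93,237),fh=(141,204),waist=(165,186),horn=(213,162),board=(205,185),loglone=(168,75),sp1=(362,155),spw=(362,185),wedge=(110,258),bench=(280,250)).items():
    print(n,W[v,u].round(4))
for fn in ['top0','scene0']:
    s=load(fn); W=cloud(s); f=s['frame'].astype(int)
    z=W[...,2]; x,y=W[...,0],W[...,1]
    reg=(x>0.3)&(x<0.7)&(y>-0.05)&(y<0.35)
    lg=reg&(z>0.068)&(z<0.085)
    n,l,st,c=cv2.connectedComponentsWithStats(lg.astype(np.uint8))
    for i in range(1,n):
        if st[i,4]>80:
            m=l==i; print(fn,'log',st[i],W[m].mean(0).round(4), np.median(z[m]).round(4), cv2.minEnclosingCircle(W[m][:,:2].astype(np.float32)))
    w=reg&(z>0.050)&(z<0.058)
    n,l,st,c=cv2.connectedComponentsWithStats(w.astype(np.uint8))
    for i in range(1,n):
        if st[i,4]>80: print(fn,'z54',st[i],W[l==i].mean(0).round(4),cv2.minAreaRect(W[l==i][:,:2].astype(np.float32)))
    w=reg&(z>0.060)&(z<0.065)
    n,l,st,c=cv2.connectedComponentsWithStats(w.astype(np.uint8))
    for i in range(1,n):
        if st[i,4]>4: print(fn,'z62',st[i],W[l==i].mean(0).round(4))
s=load('top0'); big=cv2.resize(s['frame'][110:290,50:250,::-1],None,fx=4,fy=3.3,interpolation=cv2.INTER_CUBIC)
big=cv2.resize(s['frame'][110:290,50:250,::-1],(667,600),interpolation=cv2.INTER_CUBIC)
cv2.imwrite('pics/crop0.png',np.clip(big.astype(float)*1.6,0,255).astype(np.uint8))
E
```

```text
pin [ 0.6103 -0.0408  0.0572]
log [0.4631 0.1487 0.0758]
fh [0.5325 0.0681 0.0188]
waist [0.5703 0.0104 0.0528]
horn [ 0.623  -0.0868  0.0457]
board [ 0.5762 -0.0688  0.0209]
loglone [0.7904 0.0042 0.0951]
sp1 [ 6.518e-01 -4.113e-01  3.000e-04]
spw [ 0.5827 -0.4019  0.0343]
wedge [0.4172 0.126  0.0361]
bench [ 4.397e-01 -2.333e-01 -2.000e-04]
top0 log [  3 120  14  36 374] [0.6637 0.3383 0.075 ] 0.0756 ((0.6632547378540039, 0.33973103761672974), 0.03749622777104378)
top0 log [ 73 219  35  36 961] [0.464  0.1547 0.0767] 0.0768 ((0.46389588713645935, 0.15543794631958008), 0.03605532646179199)
top0 z54 [ 14 123   9  34  82] [0.6601 0.3301 0.054 ] ((0.6621957421302795, 0.3303678035736084), (0.005453135352581739, 0.07163499295711517), 84.61579895019531)
top0 z54 [145 169  38  33 512] [0.5724 0.0128 0.0547] ((0.5724647641181946, 0.013101011514663696), (0.02849721908569336, 0.0780462771654129), 37.89723205566406)
top0 z62 [ 17 122   3  16  24] [0.6827 0.3291 0.0617]
top0 z62 [ 15 141   2   5   7] [0.6529 0.3311 0.0623]
top0 z62 [ 12 147   5  10  19] [0.6356 0.3326 0.0622]
top0 z62 [187 164   4   4  12] [ 0.6131 -0.0379  0.0622]
top0 z62 [101 222   5   4   6] [0.4896 0.1333 0.063 ]
top0 z62 [107 236   2   7   7] [0.459  0.1229 0.0626]
scene0 log [395 117  37  25 707] [0.4689 0.1531 0.0753] 0.0757 ((0.46523016691207886, 0.15813863277435303), 0.03746708109974861)
scene0 z54 [393 133  35  17 121] [0.4872 0.1411 0.0538] ((0.47982317209243774, 0.1435219794511795), (0.068043053150177, 0.032040465623140335), 51.565284729003906)
scene0 z54 [345 171  35  30 494] [0.5763 0.0114 0.0533] ((0.5744516849517822, 0.013405974954366684), (0.02793915569782257, 0.07963462918996811), 37.89320373535156)
scene0 z62 [394 130  35  15  72] [0.4871 0.1416 0.0625]
scene0 z62 [343 201   3   3   9] [ 0.6151 -0.0377  0.0615]
```

View pics/crop0.png

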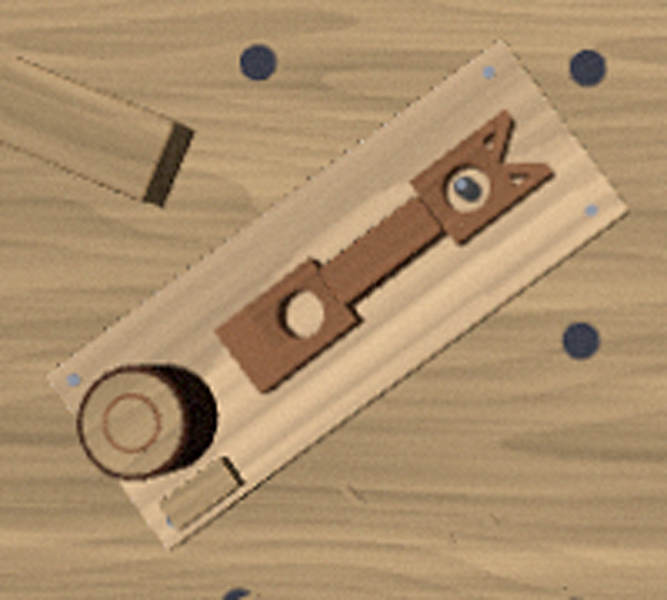

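Measurements agree with the known sizes. The pin (0.613,-0.038) to log (0.464,0.155) distance is 244 mm against 245 expected. The waist is 28x78 mm, centred at (0.573,0.013), with its axis at 127.9°. A half turn about the waist centre puts the flat hole on the pin. I'll check the joint range for that turn.

```bash
python3 - <<'E'
from h import *
print(get_tcp_pos(),get_qpos().round(3) if hasattr(get_qpos(),'round') else get_qpos())
for yd in (127.9,-52.1):
  for z in (0.25,0.13,0.027):
    q=solve_ik([0.573,0.013,z],[0,np.pi/2,np.radians(yd)])
    print(yd,z,None if q is None else np.round(q,3))
E
```

```text
[ 0.28937763 -0.58140903  0.23793096] [ 1.043  0.537 -0.004  1.539  0.003  1.067 -0.071]
127.9 0.25 [-0.054  0.395 -0.062  1.734  0.028  1.014 -2.606]
127.9 0.13 [-0.142  0.546  0.055  1.832 -0.041  0.765 -2.546]
127.9 0.027 [-0.193  0.717  0.123  1.862 -0.149  0.571 -2.454]
-52.1 0.25 [ 0.374  0.469 -0.636  1.708  0.311  1.068  0.299]
-52.1 0.13 [ 0.343  0.626 -0.603  1.801  0.456  0.856  0.185]
-52.1 0.027 [ 0.309  0.791 -0.559  1.831  0.623  0.702  0.055]
```

```bash
python3 - <<'E'
from h import *
o=[0,np.pi/2,np.radians(127.9)]
move_ptp([0.573,0.013,0.22],o)
print(get_time(),get_tcp_pos(),np.round(get_qpos(),3))
s=snap('wrist','wrist1'); W=cloud(s); z=W[...,2]
w=(z>0.050)&(z<0.058)
n,l,st,c=cv2.connectedComponentsWithStats(w.astype(np.uint8))
for i in range(1,n):
    if st[i,4]>300: print('z54',st[i],W[l==i].mean(0).round(4),cv2.minAreaRect(W[l==i][:,:2].astype(np.float32)))
w=(z>0.060)&(z<0.065)
n,l,st,c=cv2.connectedComponentsWithStats(w.astype(np.uint8))
for i in range(1,n):
    if st[i,4]>30: print('z62',st[i],W[l==i].mean(0).round(4))
E
```

```text
2.45 [0.57310707 0.01200234 0.22003235] [-0.075  0.427 -0.032  1.764  0.017  0.951 -2.595]
z54 [ 243  142   24   64 1460] [0.5751 0.0119 0.0542] ((0.5744118094444275, 0.013182587921619415), (0.027251124382019043, 0.07693904638290405), 38.57027053833008)
z62 [103  21  16  54 116] [ 0.7702 -0.0028  0.0626]
z62 [251 116   7   7  35] [ 0.6147 -0.0374  0.0618]
```

View pics/wrist1.png

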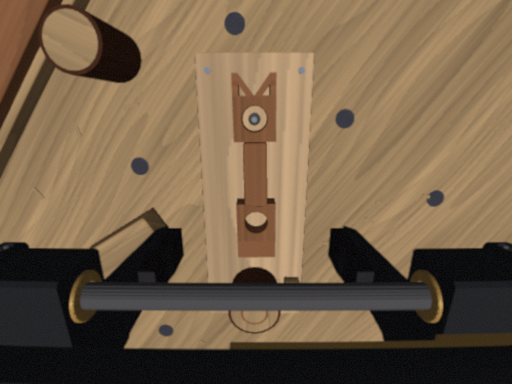

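The wrist view has the pin in the notched hole at (254,119) and the flat hole at (256,221), with the arm aligned to the tool. Descending to grip the waist.

```bash
python3 - <<'E'
from h import *
print(move_straight([0.574,0.013,0.10],0.2), move_straight([0.574,0.013,0.029],0.08,stop_force=15))
print(get_time(),get_tcp_pos(),get_wrist_force())
set_gripper(0.0)
print(get_time(),get_opening()*88,get_wrist_force(),get_torque(),get_tcp_pos())
E
```

```text
False False
4.2833 [0.57444017 0.01304223 0.02938852] [-0.45284978  0.81032546  0.54737364]
5.2167 27.90577193200415 [-0.66788706 -0.48923628 -0.03720608] [ 0.08523161  0.1122967  -0.01321289] [0.57392299 0.0129703  0.02898045]
```

```bash
python3 - <<'E'
from h import *
print(move_straight([0.574,0.013,0.129],0.1,stop_force=25))
print(get_time(),get_opening()*88,get_wrist_force(),get_torque(),get_tcp_pos(),np.round(get_qpos(),3))
s=snap('scene','scene2')
E
```

```text
False
6.3667 27.87755934869296 [ 0.08954512  0.11241091 -2.22638703] [ 0.07184753 -0.03592892 -0.05362568] [0.57342755 0.0129761  0.12831127] [-0.076  0.551 -0.033  1.826  0.025  0.767 -2.602]
```

View pics/scene2.png

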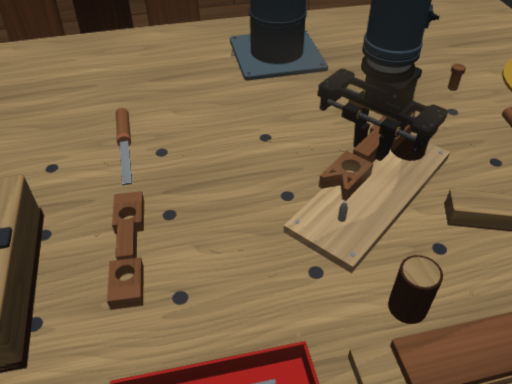

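The arm is off the pin (seen at (343,211)) and clear. Now I'll turn joint 7 by half a turn.

```bash
python3 - <<'E'
from h import *
q=np.array(get_qpos()); 
for d in (np.pi/2,np.pi):
    t=q.copy(); t[6]+=d; movej(t)
print(get_time(),get_opening()*88,get_wrist_force(),get_torque(),get_tcp_pos(),np.round(get_qpos(),3),get_tool_rot())
s=snap('wrist','wrist3'); s=snap('scene','scene3'); s=snap('top','top3')
for n in ('wrist3','scene3','top3'):
    d=np.load(f'pics/{n}.npz'); W=cloud(d); z=W[...,2]
    m=(z>0.133)&(z<0.144)|(z>0.148)&(z<0.158); m&=(abs(W[...,0]-0.574)<.15)&(abs(W[...,1]-0.013)<.15)
    print(n,m.sum(), z[m].min() if m.any() else 0)
a=cv2.imread('pics/wrist3.png');b=cv2.imread('pics/scene3.png')
cv2.imwrite('pics/both3.png',cv2.resize(np.hstack([a,b]),(800,300)))
E
```

```text
9.2167 27.531588135165066 [-0.39650132  0.27913193 -2.49677974] [-0.02348394 -0.10972546  0.04186283] [0.57340739 0.0129384  0.12820938] [-0.076  0.551 -0.033  1.826  0.025  0.767  0.538] [-2.16139621  1.56926006 -3.07185217]
wrist3 17903 0.1330037249343763
scene3 1946 0.13301071287454136
top3 709 0.13323641694849708
```

View pics/wrist3.png

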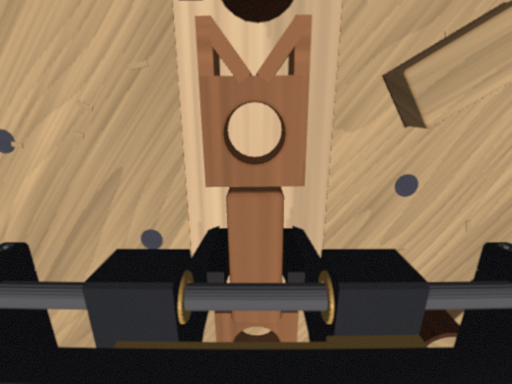

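View pics/scene3.png

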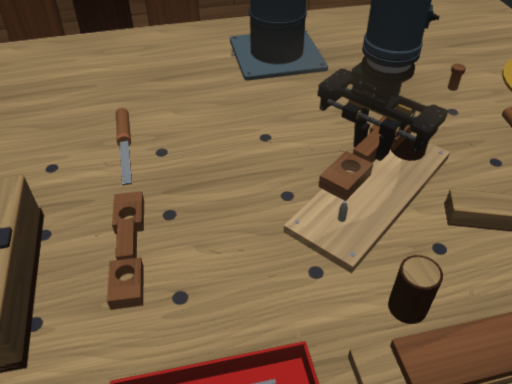

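```bash
python3 - <<'E'
from m import *
from scipy.optimize import least_squares
def hole(fn,u,v,r,zc,sign):
    # hole rim: fill hole in eye-top mask
    s=load(fn); W=cloud(s); z=W[...,2]
    m=((z>zc-0.006)&(z<zc+0.006)).astype(np.uint8)
    cs,h=cv2.findContours(m,cv2.RETR_CCOMP,cv2.CHAIN_APPROX_NONE)
    for c,hh in zip(cs,h[0]):
        if hh[3]>=0 and cv2.pointPolygonTest(c,(u,v),False)>=0:
            P=W[c[:,0,1],c[:,0,0]]; P=P[np.isfinite(P[:,0])]
            f=least_squares(lambda p:np.hypot(P[:,0]-p[0],P[:,1]-p[1])-p[2],[*P[:,:2].mean(0),.015],loss='soft_l1',f_scale=.002)
            print(fn,'hole',f.x.round(4),len(P),P[:,2].mean().round(4)); return f.x
    print(fn,'none')
hole('wrist3',255,130,0,0.143,1)
hole('scene3',351,167,0,0.143,1)
for fn in ('wrist3','scene3','top3'):
    s=load(fn);W=cloud(s);z=W[...,2]
    m=(z>0.138)&(z<0.147)&(np.hypot(W[...,0]-.614,W[...,1]+.0375)<.06)
    if m.sum()>40: print(fn,'flat eye',m.sum(),cv2.minAreaRect(W[m][:,:2].astype(np.float32)),np.median(z[m]))
    m=(z>0.138)&(z<0.147)&(np.hypot(W[...,0]-.53,W[...,1]-.068)<.06)
    if m.sum()>40: print(fn,'notch eye',m.sum(),cv2.minAreaRect(W[m][:,:2].astype(np.float32)),np.median(z[m]))
E
```

```text
wrist3 hole [0.5336 0.0647 0.015 ] 177 0.1397
scene3 hole [ 0.6148 -0.0385  0.0158] 45 0.1408
wrist3 flat eye 1477 ((0.6062462329864502, -0.027103833854198456), (0.05062257871031761, 0.02824058197438717), 38.14527130126953) 0.14327231261172868
wrist3 notch eye 12617 ((0.527068018913269, 0.07283695787191391), (0.05088246613740921, 0.07929497957229614), 38.08750534057617) 0.14357838146979027
scene3 flat eye 1116 ((0.612125039100647, -0.03551088273525238), (0.0516030415892601, 0.10913987457752228), 38.46165466308594) 0.14242971398127524
scene3 notch eye 105 ((0.5340919494628906, 0.06419993937015533), (0.050872135907411575, 0.05553117394447327), 37.569705963134766) 0.14279489833744086
top3 flat eye 954 ((0.6175304651260376, -0.04294852912425995), (0.05109710991382599, 0.08659837394952774), 37.9849739074707) 0.1440729575780697
top3 notch eye 119 ((0.5062161684036255, 0.06610473990440369), (0.010464522987604141, 0.06431904435157776), 37.66975021362305) 0.14395568636607214
```

The flat hole is at (0.614,-0.038), within about 1 mm of the pin, and the hole clearance is 8 mm. Lowering.

```bash
python3 - <<'E'
from h import *
print(move_straight([0.5745,0.0127,0.075],0.12,stop_force=12)); print(get_time(),get_tcp_pos(),get_wrist_force())
print(move_straight([0.5745,0.0127,0.0295],0.05,stop_force=12))
print(get_time(),get_tcp_pos(),get_wrist_force(),get_torque(),get_opening()*88)
s=snap('scene','scene4')
E
```

```text
False
9.9583 [0.57474449 0.01273843 0.07518111] [ 0.44586455  0.07718213 -2.950413  ]
False
11.0167 [0.57478524 0.01272225 0.02964244] [ 0.4049545  -0.36208471 -2.11138857] [ 0.00488206 -0.10079989 -0.01566704] 27.28867596670676
```

View pics/scene4.png

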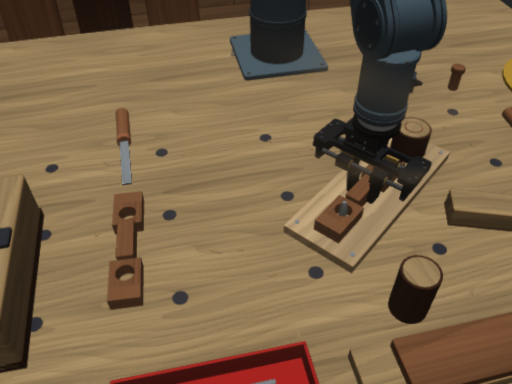

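The pin is through the flat-end hole at (343,210). I'll touch down gently, release and retreat.

```bash
python3 - <<'E'
from h import *
p=get_tcp_pos()
print(move_straight([p[0],p[1],0.0275],0.01,stop_force=5)); print(get_tcp_pos(),get_wrist_force())
set_gripper(0.7); wait(0.2)
print(get_time(),get_opening(),get_wrist_force())
p=get_tcp_pos()
print(move_straight([p[0],p[1],0.12],0.12,stop_force=15))
move_straight([p[0],p[1],0.22],0.2)
print(get_time(),get_tcp_pos(),get_wrist_force())
s=snap('wrist','wrist5'); W=cloud(s); z=W[...,2]
for lo,hi in ((.050,.058),(.040,.047),(.060,.065)):
    n,l,st,c=cv2.connectedComponentsWithStats(((z>lo)&(z<hi)).astype(np.uint8))
    for i in range(1,n):
        if st[i,4]>30: print(lo,st[i],W[l==i].mean(0).round(4),cv2.minAreaRect(W[l==i][:,:2].astype(np.float32)))
snap('scene','scene5')
E
```

```text
True
[0.57493822 0.01270962 0.02894612] [-0.46373712  0.04923381  5.42052619]
12.1333 0.6963669061443656 [-0.25505477 -0.20722203  0.02984531]
False
13.7 [0.57295614 0.01260552 0.21869036] [-0.66121344  0.45114335  0.68310754]
0.05 [231  23  57  18  97] [0.4844 0.1333 0.0538] ((0.482367604970932, 0.13554346561431885), (0.057639382779598236, 0.014739899896085262), 41.0618782043457)
0.05 [ 246  144   24   64 1500] [0.5743 0.015  0.054 ] ((0.5752766728401184, 0.013251256197690964), (0.02796335518360138, 0.07773622870445251), 38.78813552856445)
0.05 [252 221  11   8  47] [ 0.6123 -0.0345  0.0536] ((0.6130170226097107, -0.03520684689283371), (0.01283213123679161, 0.007494346238672733), 30.043392181396484)
0.05 [364 262   7   8  31] [0.7643 0.008  0.0538] ((0.7641118168830872, 0.008258461952209473), (0.0016894132131710649, 0.010642243549227715), 3.2980072498321533)
0.04 [ 367   26  110   97 2902] [0.6484 0.2167 0.0407] ((0.6485186815261841, 0.2164313942193985), (0.11790789663791656, 0.053554657846689224), 69.6117935180664)
0.04 [232  29  53  15  79] [0.4833 0.1323 0.0436] ((0.4818991422653
[... 197 characters left out ...]
6075270175934, 0.07643111050128937), 38.532596588134766)
0.04 [ 238  204   40   55 1654] [ 0.6245 -0.0485  0.0441] ((0.623190701007843, -0.04690815880894661), (0.05002877861261368, 0.0770535096526146), 38.443572998046875)
0.04 [ 457  204   55   66 1212] [0.8702 0.1353 0.0444] ((0.8782843351364136, 0.1383851319551468), (0.09278197586536407, 0.04287000000476837), 88.52952575683594)
0.04 [361 255  11  11  37] [0.7646 0.0112 0.0433] ((0.7645695209503174, 0.011620861478149891), (0.016951769590377808, 0.002979458309710026), 86.88137817382812)
0.06 [238  30  42   9  52] [0.4852 0.1314 0.0627] ((0.4841414988040924, 0.13198262453079224), (0.0408887080848217, 0.0068670399487018585), 39.16027069091797)
```

View pics/wrist5.png

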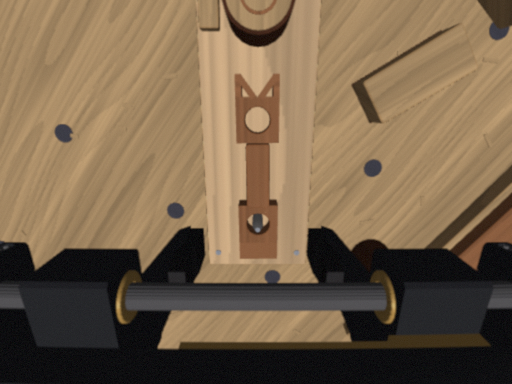

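View pics/scene5.png

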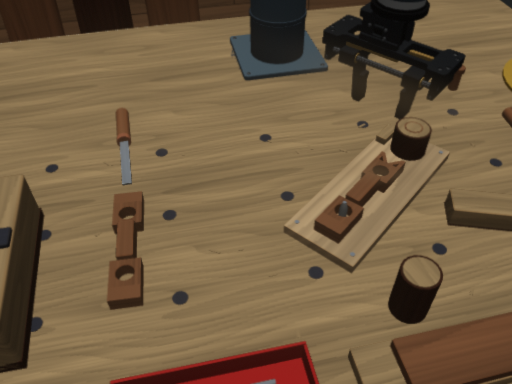

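The arm lies flat: both eye tops are at z 0.044 and the waist top at 0.054. The V points at the log, the pin is in the flat hole, and the spare and wedge haven't moved. Handing in.

```bash
python3 - <<'E'
from h import *
print(get_time(),get_wrist_force()); hand_in()
E
```

```text
13.8 [-0.20111574 -0.54181488  0.04599276]
the job is handed in; nothing more can be done
```

The stop arm is reversed and the job was handed in at 13.8 s of the 42 s allowed. I gripped the arm across its waist, lifted it off the pin and turned it half a turn about its middle. I then lowered it with the pin through the flat-end hole, released it and moved the gripper clear.

**Last checks**
- **Seating:** both eye tops measured 0.044 m and the waist top 0.054 m, so the arm lies flat on the board. The wrist and scene pictures both show the pin in the flat-end hole.
- **Direction:** the notched end points at the log, within about 1° (axis about 128.5° against 127.7° from pin to log).
- **Surroundings:** the spare arm and wedge are where they were. The gripper was about 0.22 m up and touching nothing.
- **Forces:** the highest wrist force I read was about 5.4 N, at touchdown.

No check failed. The cameras' position readings differed by 1–2 mm, which is within the calibration and well inside the 8 mm clearance between pin and hole.

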